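# Drive the gudgeon pin out of a piston and hang the driver back on its balancer

### The job

Take the pin driver out of the fork of its spring-balanced arm and, pushing it down the pin bore of the piston clamped in the tilted cradle, drive the tight gudgeon pin out of the lower end so that it drops into the catch chute. Hang the driver back in the fork by its hand guard, easing it down as the arm sinks and letting go only once the arm carries it and has settled. Then lift the pin out of the chute and lay it gently in the round steel parts dish; leave everything else on the cart where it is.

Things in the scene. Friction and masses are not known exactly. Their poses are not given: they have to be found in the camera images.
- driver_handle (a point): Pin driver, a turned steel drift, 175 mm long, 0.44 to 0.66 kg, at the start hanging upright in the fork. This point: middle of its handle; z along the driver from nose to handle. From below: nose 14 mm across, 85 mm long, flat end; hand guard 40 mm across, 8 mm thick; handle 26 mm across, 82 mm long (41 mm either side of this point). Round about z: its yaw means nothing.
- driver_guard (a point): Centre of the underside of the driver's hand guard, the face that rests on the fork; 49 mm from the handle's middle towards the nose, 85 mm above the nose's end. Axes as the handle's.
- driver_nose (a point): Centre of the flat end of the driver's nose. Axes as the handle's.
- fork: Fork carrier at the end of the spring-balanced arm: two parallel bars, 240 mm, on a fixed post 203 mm high, so that it stays level as it sinks and rises. With the driver lifted off, the spring raises it about 41 mm to a stop; from there it starts to sink at about 1 N of load and yields about 10 mm per N more; damped, it settles within a second. Origin 48 mm behind and 12 mm below the seat.
- fork_seat (a point): Middle of the fork's slot, at the top of its two level tines, where the guard's underside rests; about 160 mm (150 to 173) high with the driver hanging, 203 mm without; it moves with the arm. x points from the slot's open end towards the post, z up. Slot 20 mm wide, tines 13 mm wide, 8 mm thick; raised tips 5 mm high stand 24 to 30 mm out at -x; the slot is closed 26 mm behind, at +x.
- stand: Fixed cradle stand: base plate 150 x 130 mm, two dark cheeks 130 mm high, a V-block holding the piston, and a smooth grey plastic catch chute running down from under the piston to a rubber end stop at x = 185 mm. Origin on the cart top under the middle of the pin bore; x towards the chute's end, z up.
- piston: Aluminium piston 78 mm across, clamped in the stand by a steel band, crown to its +y. Origin: middle of its pin bore, 135 mm above the cart; z up along the bore, leaning 35 degrees from vertical towards the stand's -x. Bore 21 mm across through two bosses, z = +11 to +33 and -33 to -11 mm. The upper boss face is bare; the ring belt beside it (y above 13 mm) stands up to z = 42 mm.
- pin_center (a point): Centre of the gudgeon pin: hollow steel tube with plain ends, 20 mm across, 62 mm long, about 0.1 kg; z along its axis. At the start it sits in the middle of the bore, its upper end at z = +31 mm of the piston. The lower boss grips it: 9 to 15 N along the bore move it; once its upper end is below z = -26 mm of the piston it slides out by itself, down the chute to the end stop.
- chute_rest (a point): Where the pin's centre comes to lie in the chute, against the end stop, along the stand's x axis: 154 mm in front of the stand's origin, about 20 mm above the cart. The last 90 mm of the chute is a shallow V, sides rising 8 degrees, 46 mm to either edge, without side walls, falling 8 degrees towards the stop (25 mm high).
- dish: Round stainless steel parts dish, loose, 0.6 kg: 144 mm across the rim, 116 mm across the floor, 26 mm high, floor 4 mm thick. Origin: centre of the underside.
- velocity_stack: Bystander: green anodized velocity stack, a flared tube 86 mm across and 70 mm high. Origin: centre of the underside.
- spare_piston: Bystander: another such piston without a pin, standing loose on its crown, 78 mm across and 70 mm high. Origin: centre of the underside.
- throttle_tube: Bystander: chrome throttle tube lying down, 27 mm across and 118 mm long. Origin: on the cart below its middle.
- pry_bar: Bystander: short steel pry bar, 180 x 16 mm, lying flat. Origin: on the cart near its middle.
- ball_bearing: Bystander: bronze ball bearing lying flat, 72 mm across and 19 mm high. Origin: centre of the underside.
- carburetor: Bystander: small aluminium carburetor, about 80 x 66 mm and 108 mm high. Origin: centre of the underside.
- screwdriver: Bystander: screwdriver 190 mm long, lying flat. Origin: on the cart near its middle.
Things that resemble listed ones, but are neither listed nor needed, are in the scene too. Leave any yellow look-alike of the part that bears driver_handle alone.

How it is judged:
On the way, in this order (a step that is already met when the one before it is completed fails the run):
1. the driver, its nose in the piston's bore, has pushed the pin at least 18 mm down the bore (x of driver_nose in the frame of piston between -0.008 and 0.008 m and y of driver_nose in the frame of piston between -0.008 and 0.008 m and z of driver_nose in the frame of piston below 0.016 m and z of pin_center in the frame of piston below -0.018 m), for 0.05 s.
2. the pin has left the piston and lies in the chute (y of pin_center in the frame of stand between -0.05 and 0.05 m and height (world z) of pin_center below 0.05 m and x of pin_center in the frame of stand between 0.09 and 0.2 m and linear speed of pin below 0.05 m/s), for 0.1 s.
3. the driver, still in the gripper, hangs by its guard on the fork, which carries at least 2.5 N of it, and the arm has settled (distance between driver_guard and fork_seat below 0.01 m and angle between driver_guard's own z axis and vertical below 0.15 rad and height (world z) of fork_seat below 0.185 m and linear speed of fork below 0.01 m/s and contact force between driver and fork above 2.5 N and contact force between the fingers and driver above 0.5 N), for 0.25 s.
At the end, for the whole second after the job is handed in: The driver hangs upright in the fork (guard within 10 mm of the seat, within 0.15 rad of vertical), the arm sunk under it (seat below 185 mm) and at rest; the pin lies at rest in the dish (centre within 50 mm of the dish's centre and less than 40 mm above the cart), the dish level (distance between driver_guard and fork_seat below 0.01 m and angle between driver_guard's own z axis and vertical below 0.15 rad and height (world z) of fork_seat below 0.185 m and linear speed of fork below 0.01 m/s and linear speed of each of driver, pin below 0.03 m/s and horizontal distance between pin_center and dish below 0.05 m and height (world z) of pin_center below 0.04 m and angle between dish's own z axis and vertical below 0.1 rad); the robot touches nothing.
It fails at once if a bystander (velocity stack, spare piston, throttle tube, pry bar, ball bearing, carburetor or screwdriver) has been shifted by more than 30 mm (distance of any of velocity_stack, spare_piston, throttle_tube, pry_bar, ball_bearing, carburetor, screwdriver from where it was at the start of the episode above 0.03 m).
It fails at once if the pin was dropped or thrown into the dish (horizontal distance between pin_center and dish below 0.075 m and height (world z) of pin_center below 0.15 m and linear speed of pin above 0.7 m/s and contact force between the fingers and pin below 0.1 N).
It also fails if it takes over 72 s, if anything falls off the work surface, if the arm or the gripper's body presses on something with over 40 N, if the wrist force passes 120 N, or if a joint passes its speed limit or range.

### The arm

A 7-joint arm with a two-finger parallel gripper is mounted at the origin on the work surface. World frame = base frame: x ahead of the robot, y to its left, z up, the work surface at z = 0. Lengths are in m, angles in rad, forces in N, time in s.
With the tool pointing down it reaches from about 0.35 to 0.9 m from the base axis. Payload 19.9 kg.
Tool frame: the origin (TCP) lies midway between the tips of the shut fingers; the grasp point (between the pads) lies bot.grasp_offset behind it (bot.grasp_offset is the distance from the TCP to the grasp point, in m); z points along the fingers, y is the direction in which the jaws open and shut (so a half turn about z gives the same grasp; the last joint's range is limited). The gripper opens to 85 mm and grips with 20 to 120 N. Pads are 22 mm wide; open, the fingers measure 114 mm over their backs; the gripper's body (76 mm by 85 mm) begins 54 mm behind the grasp point. The pads swing forward as they close: fully open they stand 13 mm farther back than shut.
Start: joints at [-1.286, 0.417, -0.01, 1.614, 0.005, 1.111, -0.053], TCP at [0.201, 0.592, 0.231] pointing down, gripper open.
Joint ranges: [-2.81, 2.81], [-0.39, 2.02], [-1.27, 1.25], [0.06, 2.57], [-1.19, 4.33], [0.19, 2], [-2.82, 2.82]. Speed limits (rad/s): [1.89, 1.89, 2.39, 2.39, 3.01, 3.01, 3.01].

### API

Orientations are given as a unit quaternion [w, x, y, z].
In Python, from plant import bot gives the robot as it stands. The module is installed in compiled form; this text tells all that it offers.
- The arm moves only by the tool drive_tool, never from a script. Its argument "increments" is one flat list of numbers, 5 for each row, row after row: the opening in per cent of the stroke, from 0 (shut) to 100 (fully open), then the shift along the tool's x, y, z as a fraction of full scale, then the turn about the tool's z as a fraction of full scale. A call has 1 to 20 rows; each row is the pose to reach, as a shift and turn from the pose commanded when the call began, along the tool's axes at that moment; what a row does not reach only later rows make up. Full scale, the value 1, is 500 mm for a shift and 90 degrees for a turn. A row lasts 1/8 s, in which the tool goes at most 62.5 mm and 10.7 degrees, less where a joint would pass 70% of its speed; a pose out of reach is approached as far as the arm can. A call with a number of a shift or a turn outside -1 to 1 is refused whole. A call with a gripper value outside its range is refused whole. The fingers move at their own pace and stop on an object; "grip_force" is the grip in N (left out, the last holds). Time passes only in rows, so rows that repeat a pose let the fingers close. It gives the time, the measured TCP pose, the force and the opening at its end, in the units of the state.
- bot.observe(): the state, without advancing time (a new reading comes with each control period).
- bot.read_camera(name): name is "side" or "top" or "wrist"; returns the picture (384x512x3 uint8, red, green, blue); there is no depth.
- bot.camera_params(name): a dict with "K" (3x3 intrinsics, pixels), "extrinsics" (4x4, takes a point from camera to world coordinates). Camera axes: x right, y down, z forward; pixel columns grow to the right and rows downward; lengths in m; the calibration is good to about 2 mm. A picture is of the moment at which its call begins: read the wrist's pose just before it. camera_params takes no time and is no camera call; for the wrist camera it gives the pose at the moment of the call.
- bot.hand_in(): hands the job in, once; it reports no verdict.
The state is a dict: "clock": time; "q": joint angles; "qvel": joint speeds; "joint_torque": joint torques, N m; "position": TCP position; "tcp_rot": TCP orientation; "wrist_force": force on the tool from outside, world axes, zero at the start; "ft_torque": the same for the moment, N m; "width": finger opening in m.
Only numpy, scipy, OpenCV 4.12 (cv2) and the standard library are available. Lean on these libraries where they do the work, as an engineer would, in place of code of your own. Each camera call takes 0.05 s, during which the arm holds its last target. There are 200 camera calls.

## Working session

There is one attempt and no reset: what is moved stays moved. The work goes in short steps, Python scripts to look and compute and a tool call to move; the robot and the scene stay as the last step left them, time stands still between calls to the robot, and variables do not carry over. Pictures are saved under pics/ and viewed, about 8 in all and at most 12, crops included, and the job is handed in when it is done.

Besides the shell and the picture viewer there is one more tool, called after "Emit:" as name(argument=value, ...) on one line, values as JSON. drive_tool: Moves the arm, as the interface text tells. Shift numbers are shares of 500 mm and turn numbers shares of 90 degrees, none past 1 either way. Its arguments: {"type":"object","properties":{"increments":{"type":"array"},"grip_force":{"type":"number"}},"required":["increments"]}

```bash
mkdir -p pics; cat > h.py <<'E'
import numpy as np, cv2
from plant import bot
from scipy.spatial.transform import Rotation as R
def snap(name,fn):
    p=bot.camera_params(name); im=bot.read_camera(name); np.savez('pics/'+fn+'.npz',im=im,K=p['K'],E=p['extrinsics'])
    cv2.imwrite('pics/'+fn+'.png',im[:,:,::-1]); return im
def load(fn): return np.load('pics/'+fn+'.npz')
def ray(fn,u,v):
    d=load(fn);E=d['E'];r=E[:3,:3]@np.linalg.solve(d['K'],[u,v,1.]);return E[:3,3],r
def atz(fn,u,v,z):
    o,r=ray(fn,u,v);return (o+r*(z-o[2])/r[2]).round(4)
def proj(fn,P):
    d=load(fn);E=d['E'];c=E[:3,:3].T@(np.asarray(P)-E[:3,3]);q=d['K']@c;return (q[:2]/q[2]).round(1)
def tri(obs):
    A=np.zeros((3,3));b=np.zeros(3)
    for f,u,v in obs:
        o,r=ray(f,u,v);r=r/np.linalg.norm(r);M=np.eye(3)-np.outer(r,r);A+=M;b+=M@o
    return np.linalg.solve(A,b).round(4)
def crop(fn,x0,y0,x1,y1,s,out):
    im=load(fn)['im'][y0:y1,x0:x1,::-1];cv2.imwrite('pics/'+out+'.png',cv2.resize(im,None,fx=s,fy=s,interpolation=cv2.INTER_CUBIC))
def rotm():
    q=np.array(bot.observe()['tcp_rot']);return R.from_quat(q[[1,2,3,0]]).as_matrix()
E
python3 - <<'E'
from h import *
a=snap('top','t0');b=snap('side','s0');snap('wrist','w0')
cv2.imwrite('pics/both.png',np.vstack([a,b])[:,:,::-1])
o=bot.observe();print(o,bot.grasp_offset);print(rotm().round(3))
for n in('t0','s0','w0'):
    d=load(n);print(d['K'].round(1).tolist(),d['E'].round(3).tolist())
E
```

```text
{'clock': 0.15, 'q': array([-1.28546119,  0.41780506, -0.01031988,  1.61401744,  0.00469542,
        1.11068033, -0.05300932]), 'qvel': array([-0.00065223, -0.00087261,  0.00243617, -0.00218379, -0.00044815,
        0.00074328, -0.00096801]), 'joint_torque': array([ 7.46235601e-04, -8.64740968e+01,  6.78883642e-01, -4.35055697e+01,
        1.91345229e-02,  5.92464130e-03, -2.21498913e-04]), 'position': array([0.20056876, 0.59167728, 0.2308315 ]), 'tcp_rot': array([-3.98860035e-05,  1.62685420e-01,  9.86677890e-01, -4.41331578e-04]), 'wrist_force': array([-1.05567472,  0.64151662,  0.34293455]), 'ft_torque': array([ 0.01336775,  0.03078409, -0.0160255 ]), 'width': 0.08540571047962336} 0.0187
[[-0.947  0.321 -0.   ]
 [ 0.321  0.947 -0.001]
 [-0.    -0.001 -1.   ]]
[[452.7, 0.0, 253.2], [0.0, 452.7, 193.6], [0.0, 0.0, 1.0]] [[0.006, -0.987, 0.163, 0.327], [-1.0, -0.01, -0.019, 0.019], [0.021, -0.163, -0.986, 1.393], [0.0, 0.0, 0.0, 1.0]]
[[354.6, 0.0, 252.3], [0.0, 354.6, 191.2], [0.0, 0.0, 1.0]] [[-0.989, -0.083, 0.118, 0.425], [-0.144, 0.634, -0.76, 0.782], [-0.012, -0.769, -0.639, 0.793], [0.0, 0.0, 0.0, 1.0]]
[[290.6, 0.0, 256.0], [0.0, 290.6, 186.5], [0.0, 0.0, 1.0]] [[0.321, 0.903, 0.284, 0.128], [0.947, -0.306, -0.098, 0.616], [-0.002, 0.301, -0.954, 0.373], [0.0, 0.0, 0.0, 1.0]]
```

View pics/both.png

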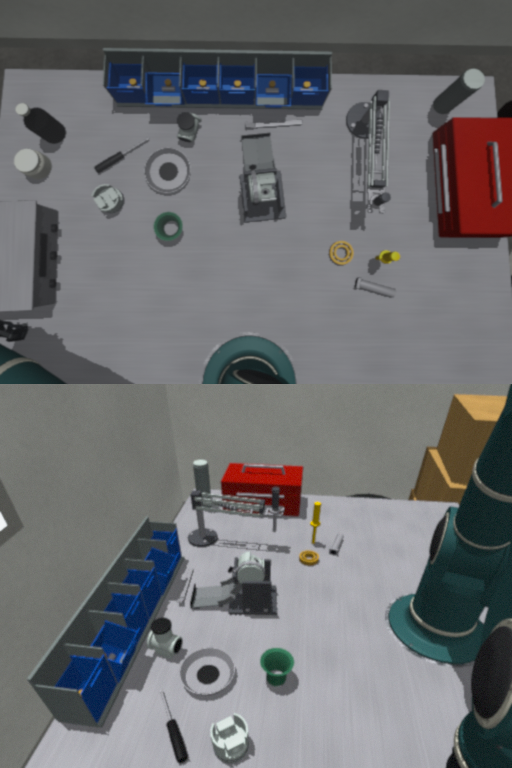

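The overview shows the dish at (168,171) and the stand at (262,190), with its chute going up to (257,145). The fork arm is at (378,140) with a grey driver at (380,199), and the yellow look-alike stands at (389,257). The hanging grey steel driver fits the description and the yellow one doesn't. Enlarged crop next to confirm.

```bash
python3 - <<'E'
from h import *
t=load('t0')['im'];s=load('s0')['im']
f=lambda im,x0,y0,x1,y1,k:cv2.resize(im[y0:y1,x0:x1,::-1],None,fx=k,fy=k,interpolation=cv2.INTER_CUBIC)
A=f(t,335,80,405,215,4.0) # 280x540
B=f(t,225,120,300,230,4.0) #300x440
C=f(s,180,60,290,240,3.0)[:,:] #330x540
H=np.zeros((600,800,3),np.uint8)
# layout: A(0..280), B small
A=A[:, :];H[:540,:280]=A
B=cv2.resize(B,(225,330));H[:330,285:510]=B
C=cv2.resize(C,None,fx=285/330,fy=285/330);H[:C.shape[0],512:797]=C
D=f(t,140,145,200,200,3.6);H[335:335+D.shape[0],285:285+D.shape[1]]=D
cv2.imwrite('pics/c1.png',H)
E
```

```text
(no output)
```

View pics/c1.png

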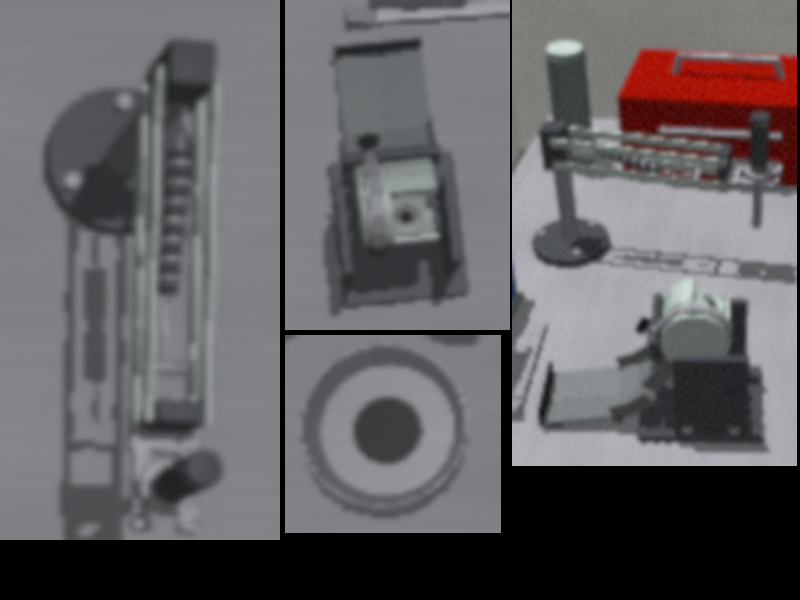

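The grey handle (top at about (386,197) in the top view, (276,105) in the side view) hangs in the fork with its guard over the tines, so it is the driver. The bore mouth is at about (265,191) in the top view.

```bash
python3 - <<'E'
from h import *
print('htop',tri([('t0',386,197),('s0',275.7,105.2)]),'guard',tri([('t0',378,201),('s0',274.9,127.5)]))
print('htop z.245',atz('t0',386,197,.25))
print('nose side y plane', proj('s0',[.6,-.3,.075]))
a=atz('t0',242,136,.025);b=atz('t0',270,134.2,.025);print('stop',a,b,(a+b)/2)
c=atz('t0',243.3,223.3,.005);d=atz('t0',285.3,217.3,.005);print('base rear',c,d,(c+d)/2)
print('bore',atz('t0',265.3,191.3,.160))
print('dish',atz('t0',168.5,171.5,.02))
# bars: front/back ends left and right z~.16
for u,v in((35,400),(215,430),(50,40),(215,40)): pass
print('bars',atz('t0',335+150/4,80+400/4,.17),atz('t0',335+155/4,80+100/4,.17),atz('t0',335+206/4,80+420/4,.17),atz('t0',335+212/4,80+90/4,.17))
E
```

```text
htop [ 0.5139 -0.3494  0.2366] guard [ 0.5157 -0.355   0.1463]
htop z.245 [ 0.5109 -0.3451  0.25  ]
nose side y plane [249.9 150.7]
stop [0.7359 0.0283 0.025 ] [ 0.7429 -0.0593  0.025 ] [ 0.7394 -0.0155  0.025 ]
base rear [0.4642 0.0216 0.005 ] [ 0.4839 -0.1078  0.005 ] [ 0.47405 -0.0431   0.005  ]
bore [ 0.5381 -0.0386  0.16  ]
dish [0.6211 0.254  0.02  ]
bars [ 0.5711 -0.3349  0.17  ] [ 0.7886 -0.3465  0.17  ] [ 0.5574 -0.3733  0.17  ] [ 0.7967 -0.3877  0.17  ]
```

Emit:
drive_tool(increments=[100,0,0,-0.2,0,100,0,0,-0.26,0,100,-0.967,-0.985,-0.26,-0.274,100,-0.967,-0.985,-0.26,-0.274,100,-0.967,-0.985,-0.26,-0.274,100,-0.967,-0.985,-0.26,-0.274,100,-0.967,-0.985,-0.26,-0.274,100,-0.967,-0.985,-0.26,-0.274,100,-0.967,-0.985,-0.26,-0.274,100,-0.967,-0.985,-0.26,-0.274,100,-0.967,-0.985,-0.26,-0.274,100,-0.967,-0.985,-0.26,-0.274,100,-0.967,-0.985,-0.26,-0.274,100,-0.967,-0.985,-0.26,-0.274,100,-0.967,-0.985,-0.26,-0.274,100,-0.967,-0.985,-0.26,-0.274,100,-0.967,-0.985,-0.26,-0.274,100,-0.967,-0.985,-0.26,-0.274], grip_force=20)

```text
clock: 2.4
position: [0.5003, -0.0292, 0.3614]
tcp_rot: [0.0, -0.052, 0.999, 0.0]
wrist_force: [0.3, 0.0, 0.4]
width: 0.0856
```

```bash
python3 -c "
from h import *
snap('wrist','w1')"
```

Emit:
drive_tool(increments=[100,0.043,-0.635,0.12,0.103,100,0.043,-0.635,0.12,0.103,100,0.043,-0.635,0.12,0.103,100,0.043,-0.635,0.12,0.103,100,0.043,-0.635,0.12,0.103,100,0.043,-0.635,0.12,0.103,100,0.043,-0.635,0.12,0.103,100,0.043,-0.635,0.12,0.103,100,0.043,-0.635,0.12,0.103])

```text
clock: 3.58
position: [0.5126, -0.3463, 0.3018]
tcp_rot: [0.001, 0.028, 1.0, 0.0]
wrist_force: [0.0, 1.0, -0.6]
width: 0.0852
```

```bash
python3 - <<'E'
from h import *
a=snap('wrist','w2');b=load('w1')['im']
print(bot.observe()['position'])
k=1.0
A=cv2.resize(a[:, 100:412],None,fx=1.28,fy=1.28,interpolation=cv2.INTER_CUBIC);B=cv2.resize(b[:,100:412],None,fx=1.28,fy=1.28,interpolation=cv2.INTER_CUBIC)
cv2.imwrite('pics/c2.png',np.hstack([A,B])[:,:,::-1]);print(A.shape)
E
```

```text
[ 0.51244509 -0.3465796   0.30181184]
(492, 399, 3)
```

View pics/c2.png

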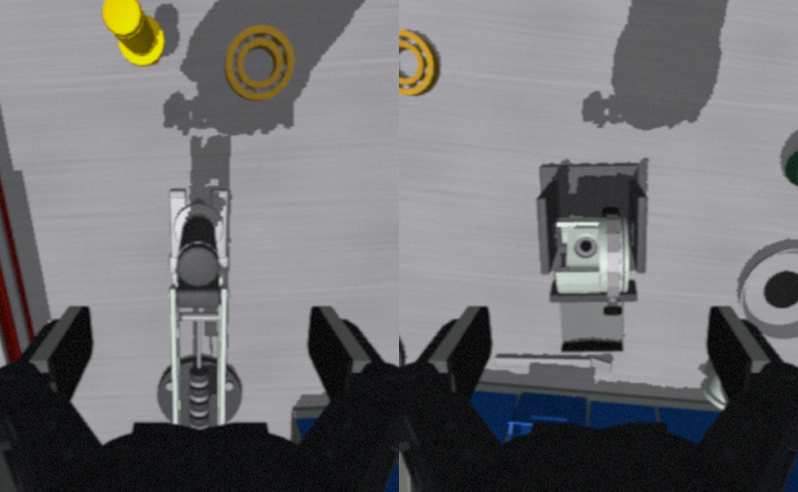

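The left half shows the driver handle's top at (198,267) in the crop, with the fork parallel to the image. The right half shows the bore and pin hole at (586,246), and the end stop from (562,347) to (624,347).

```bash
python3 - <<'E'
from h import *
W=lambda x,y:(x/1.28+100,y/1.28)
for z in(.24,.25,.26): print('htop',z,atz('w2',*W(198,267),z), tri([('w2',*W(198,267)),('t0',386,197)]))
print('tri all',tri([('w2',*W(198,267)),('t0',386,197),('s0',275.7,105.2)]))
print('tips',atz('w2',*W(178,192),.16),atz('w2',*W(223,192),.16))
print('bars',[atz('w2',*W(x,y),.17) for x,y in((172,290),(176,420),(226,290),(222,420))])
P=lambda x,y,z:atz('w1',*W(x-399,y),z)
print('bore',P(586,246,.160),tri([('w1',*W(187,246)),('t0',265.3,191.3)]))
print('stop',P(562,347,.025),P(624,347,.025));print('base',P(540,165,.005),P(648,163,.005))
print('cheek tops',P(540,200,.13),P(644,198,.13),P(543,271,.13),P(641,271,.13))
print('dish',P(782,290,.02))
E
```

```text
htop 0.24 [ 0.5175 -0.348   0.24  ] [ 0.5125 -0.3466  0.2489]
htop 0.25 [ 0.5135 -0.3477  0.25  ] [ 0.5125 -0.3466  0.2489]
htop 0.26 [ 0.5095 -0.3474  0.26  ] [ 0.5125 -0.3466  0.2489]
tri all [ 0.515  -0.3482  0.2384]
tips [ 0.4867 -0.362   0.16  ] [ 0.4887 -0.3274  0.16  ]
bars [array([ 0.5643, -0.3721,  0.17  ]), array([ 0.6943, -0.3786,  0.17  ]), array([ 0.5668, -0.3285,  0.17  ]), array([ 0.6967, -0.3367,  0.17  ])]
bore [ 0.5403 -0.0379  0.16  ] [ 0.5358 -0.038   0.1734]
stop [ 0.7474 -0.0587  0.025 ] [0.7377 0.0329 0.025 ]
base [ 0.4866 -0.1094  0.005 ] [0.4691 0.0324 0.005 ]
cheek tops [ 0.5061 -0.0893  0.13  ] [0.493  0.0159 0.13  ] [ 0.5838 -0.0816  0.13  ] [0.5727 0.0239 0.13  ]
dish [0.6243 0.2457 0.02  ]
```

Emit:
drive_tool(increments=[100,-0.002,-0.002,0.1,0,100,-0.002,-0.002,0.228,0,100,-0.002,-0.002,0.228,0,100,-0.002,-0.002,0.228,0,20,-0.002,-0.002,0.228,0,20,-0.002,-0.002,0.228,0,20,-0.002,-0.002,0.228,0,20,-0.002,-0.002,0.228,0,20,-0.002,-0.002,0.228,0,20,-0.002,-0.002,0.228,0], grip_force=20)

```text
clock: 4.88
position: [0.513, -0.3487, 0.1873]
tcp_rot: [0.0, 0.029, 1.0, 0.0]
wrist_force: [1.6, 1.8, -0.3]
width: 0.0254
```

```bash
python3 - <<'E'
from h import *
o=bot.observe();print(o['clock'],o['position'],o['wrist_force'],o['width'])
a=snap('side','s1');crop('s1',215,70,330,180,5,'c3')
E
```

```text
4.875 [ 0.5129627  -0.34865226  0.1873255 ] [ 1.57400852  1.84024223 -0.25466501] 0.025356671668426867
```

View pics/c3.png

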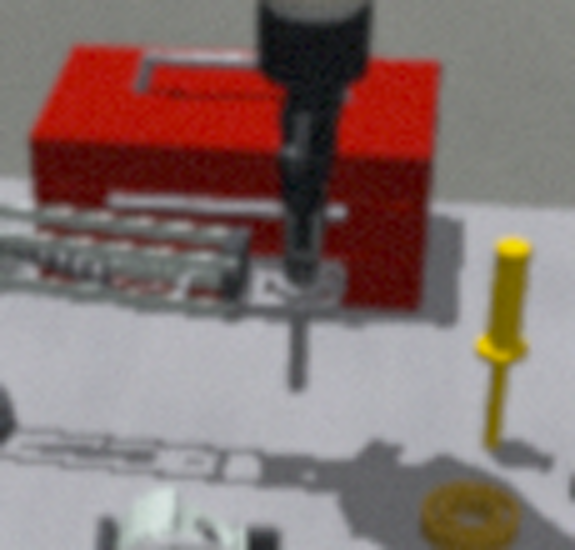

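The side view shows the fingers around the handle, with the nose hanging straight below the tines at crop pixels (297,310)–(297,390). Next I lift partway with the fork following, then tilt the driver in the light grip against the fork's raised tips.

Emit:
drive_tool(increments=[20,0,0,-0.02,0,20,0,0,-0.04,0,20,0,0,-0.04,0,20,0.01,0,-0.041,0,20,0.02,0,-0.042,0,20,0.03,0,-0.044,0,20,0.04,0,-0.045,0,20,0.05,0,-0.046,0,20,0.06,0,-0.046,0,20,0.066,0,-0.046,0,20,0.072,0,-0.045,0,20,0.072,0,-0.045,0])

```text
clock: 6.42
position: [0.4768, -0.3465, 0.2098]
tcp_rot: [0.0, 0.029, 1.0, 0.0]
wrist_force: [4.3, 1.4, -2.7]
width: 0.0253
```

```bash
python3 - <<'E'
from h import *
o=bot.observe();print(o['clock'],o['position'],o['wrist_force'],o['ft_torque'],o['width'])
a=snap('side','s2');crop('s2',215,70,330,180,5,'c4')
E
```

```text
6.425 [ 0.47676095 -0.34654529  0.20979796] [ 4.26137705  1.43001212 -2.69469259] [ 0.34706017 -1.00963503 -0.01808237] 0.02532866054550904
```

View pics/c4.png

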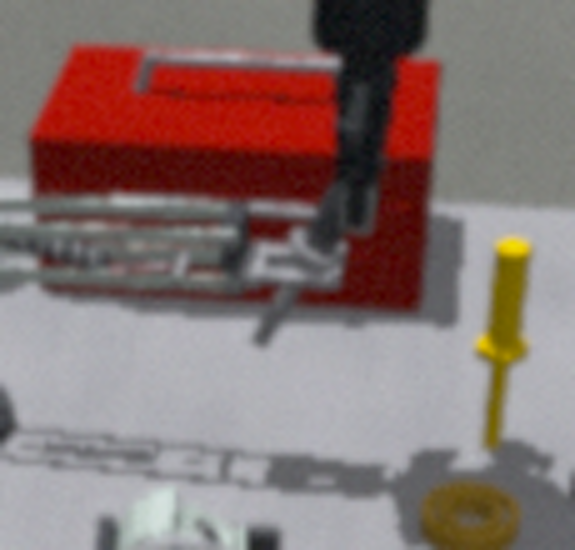

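```bash
python3 - <<'E'
from h import *
im=load('s2')['im'];cv2.imwrite('pics/x.png',im)
def inplane(f,u,v,y):
    o,r=ray(f,u,v);return o+r*(y-o[1])/r[1]
a=inplane('s2',267.3,138,-.3475);
for g in((273,128),(272.4,128.5),(273.6,127.5)):
    b=inplane('s2',*g,-.3475);d=b-a;print(a.round(3),b.round(3),np.degrees(np.arctan2(-d[0],d[2])))
# geometric: grip point and nose tip
gp=np.array([.4768,-.3465,.2098+.0187]);d=gp-a;print(d.round(4),np.linalg.norm(d),np.degrees(np.arctan2(-d[0],d[2])))
# darkness moment of the nose
c=cv2.cvtColor(im,cv2.COLOR_RGB2GRAY)[124:142,258:280];print(c)
E
```

```text
[ 0.542 -0.347  0.105] [ 0.522 -0.347  0.148] 24.831019920324184
[ 0.542 -0.347  0.105] [ 0.524 -0.347  0.146] 23.550165868551314
[ 0.542 -0.347  0.105] [ 0.519 -0.347  0.15 ] 25.963014084924577
[-0.0648  0.001   0.1238] 0.13971258898297154 27.62360621503372
[[ 86  80  70  61  69  92 116 145 158 153 144 148 151 158 160 159 144 123
  106  96  92 101]
 [110 106  89  77  74  89 107 121 121 115 116 124 132 141 149 149 142 132
  111 104 103 110]
 [101  94  87  82  82  79  83  92  87  79  78  82  86 100 107 101 102  95
   87  87  93 101]
 [ 90  85  77  78  77  67  72  70  67  54  49  56  67  87  86  80  75  70
   64  70  71  76]
 [ 78  71  68  66  66  57  49  46  46  37  38  58  80  94  89  77  66  52
   46  47  50  53]
 [ 61  61  56  57  52  50  46  45  45  46  49  69  92  92  83  72  59  45
   39  34  37  36]
 [ 79  77  74  75  76  74  70  70  73  66  69  76  92  89  78  71  60  56
   48  45  43  49]
 [ 95  94  93  95  91  92  94  92  93  91  87  84  88  85  77  81  80  76
   74  72  70  72]
 [104 104 107 107 107 108 109 108 104  98  88  81  80  80  84  94  95  91
   92  92  92  91]
 [137 138 136 137 139 136 135 137 127 101  83  79  79  87  98 103 105 103
  107 105 104 102]
 [169 168 169 173 170 173 173 165 145 106  84  81  94 115 129 134 135 134
  134 131 131 131]
 [178 178 179 180 181 177 179 166 137  98  80  90 118 149 163 168 169 169
  167 166 163 163]
 [178 179 179 183 183 180 176 157 116  87  80 109 147 168 180 177 177 177
  174 176 172 173]
 [180 178 180 182 183 177 170 143 102  88  98 136 164 176 177 176 179 179
  174 176 175 174]
 [180 176 179 180 180 176 168 146 117 101 120 156 175 179 178 174 176 177
  177 175 176 175]
 [179 179 179 179 180 180 177 168 151 141 151 170 177 175 176 176 176 175
  176 175 175 176]
 [178 178 177 181 176 179 180 178 175 169 174 178 178 179 174 174 177 177
  178 177 178 177]
 [177 175 178 176 178 181 178 179 176 177 174 180 182 177 176 178 178 177
  179 176 180 179]]
```

Tilt is about 27°. About 8° more is needed.

Emit:
drive_tool(increments=[20,0.006,0,0.001,0,20,0.012,0,0.002,0,20,0.018,0,0.002,0,20,0.018,0,0.002,0])

```text
clock: 6.98
position: [0.4676, -0.3462, 0.2089]
tcp_rot: [-0.0, 0.029, 1.0, 0.0]
wrist_force: [3.3, 1.3, -2.0]
width: 0.0256
```

```bash
cat >> h.py <<'E'
def inplane(f,u,v,y):
    o,r=ray(f,u,v);return o+r*(y-o[1])/r[1]
E
python3 - <<'E'
from h import *
o=bot.observe();print(o['clock'],o['position'],o['wrist_force'],o['ft_torque'],o['width'])
a=snap('side','s3')
im=load('s3')['im']
c=cv2.cvtColor(im,cv2.COLOR_RGB2GRAY)[126:142,256:282];print(c)
E
```

```text
6.975 [ 0.46763135 -0.34618353  0.20885963] [ 3.29924449  1.25150794 -1.97602794] [ 0.29570688 -0.81570987  0.04821488] 0.02562649967248029
[[101  98 105  93  83  84  80  73  73  77  75  70  76  90  92  87  84  86
   87  96  95  94  87  88  95  91]
 [ 83  88  86  77  74  74  69  59  63  57  59  54  69  91  96  82  71  66
   51  56  57  59  62  61  65  69]
 [ 59  63  63  62  61  59  60  47  39  41  47  56  72  85  84  75  62  46
   36  31  37  43  40  40  45  45]
 [ 65  59  58  56  55  49  51  46  47  44  51  69  78  80  75  67  52  42
   36  35  34  32  27  37  34  28]
 [ 81  81  76  74  76  74  71  71  70  66  70  78  80  79  77  67  64  57
   54  53  51  43  47  49  43  45]
 [ 96  98  96  94  94  94  92  94  91  82  79  75  77  81  82  85  81  84
   78  77  74  72  70  68  72  69]
 [108 104 108 103 110 106 103 104  91  88  80  80  79  89  92  96  98  96
   96  95  93  91  92  91  93  92]
 [133 135 132 137 138 135 130 112  94  83  83  84  91 100 106 107 104 104
  106 107 107 105 102 105 105 105]
 [169 168 167 170 170 169 158 120  94  82  90 109 129 133 138 136 137 132
  133 135 134 132 132 128 132 131]
 [180 180 176 177 179 179 164 125  96  92 115 145 164 169 167 169 169 168
  167 169 166 165 166 164 165 164]
 [179 178 180 181 181 180 171 149 120 121 147 171 177 177 179 180 178 177
  177 177 175 172 172 174 176 168]
 [179 180 175 179 181 179 177 170 155 152 169 176 179 178 178 179 178 175
  175 177 173 175 173 175 172 176]
 [177 177 180 178 180 178 177 178 175 173 181 179 179 177 176 177 179 177
  176 178 178 176 175 174 173 175]
 [181 177 180 180 179 179 180 178 177 178 181 178 179 178 177 180 178 176
  177 175 176 176 178 172 175 175]
 [177 177 178 178 178 181 179 178 178 179 179 179 178 177 178 179 177 177
  178 176 178 176 177 177 176 174]
 [177 176 178 179 177 178 179 176 178 177 179 177 177 178 178 176 177 176
  177 180 180 179 175 180 176 176]]
```

```bash
python3 - <<'E'
from h import *
for f,u,v,p in(('s2',267.3,138,(.4768,.2098)),('s3',264.6,135.7,(.4676,.2089))):
    a=inplane(f,u,v,-.3475);d=np.array([p[0]-a[0],p[1]+.0187-a[2]]);print(a.round(4),d,np.hypot(*d),np.degrees(np.arctan2(-d[0],d[1])))
E
```

```text
[ 0.5416 -0.3475  0.1047] [-0.06477764  0.12378395] 0.13970901016156664 27.62360621503372
[ 0.5517 -0.3475  0.1137] [-0.08412722  0.11385016] 0.14156004713301093 36.46178107841432
```

Emit:
drive_tool(increments=[10,0,0,0,0,10,0,0,0,0,10,0,0,0,0,10,0,0,-0.03,0,10,0,0,-0.06,0,10,0,0,-0.084,0,10,0,0,-0.084,0,10,0.03,0,-0.127,0,10,0.06,0,-0.17,0,10,0.09,0,-0.213,0,10,0.115,0,-0.25,0,10,0.115,0,-0.25,0,10,0.115,0,-0.25,0], grip_force=100)

```text
clock: 8.65
position: [0.4106, -0.3424, 0.3327]
tcp_rot: [-0.001, 0.029, 1.0, 0.0]
wrist_force: [0.5, -1.3, -6.0]
width: 0.0239
```

```bash
python3 - <<'E'
from h import *
o=bot.observe();print(o['clock'],o['position'],o['wrist_force'],o['width'])
yaw=np.radians(6.2);c,s=np.cos(yaw),np.sin(yaw)
mouth=np.array([.5395,-.038,.160]);t=np.radians(35.5)
ax=np.array([-np.sin(t)*c,-np.sin(t)*s,np.cos(t)])
Rm=rotm()
tip=mouth+.030*ax
g=tip+.136*ax;tcp=g-[0,0,.0187]
d=Rm.T@(tcp-o['position']);print(tcp,d/.5)
E
```

```text
8.65 [ 0.41062044 -0.34241029  0.33269641] [ 0.51123212 -1.26612575 -5.98474755] 0.02389443457141086
[ 0.44366714 -0.04841078  0.27644318] [-0.03214423  0.59077058  0.1128085 ]
```

Emit:
drive_tool(increments=[10,-0.032,0.591,0,-0.106,10,-0.032,0.591,0,-0.106,10,-0.032,0.591,0,-0.106,10,-0.032,0.591,0,-0.106,10,-0.032,0.591,0,-0.106,10,-0.032,0.591,0.05,-0.106,10,-0.032,0.591,0.113,-0.106,10,-0.032,0.591,0.113,-0.106,10,-0.032,0.591,0.113,-0.106])

```text
clock: 9.78
position: [0.444, -0.0488, 0.2779]
tcp_rot: [0.0, -0.054, 0.999, -0.0]
wrist_force: [0.4, 0.1, -6.6]
width: 0.0235
```

```bash
python3 - <<'E'
from h import *
o=bot.observe();print(o['clock'],o['position'],o['wrist_force'],o['width'])
snap('side','s4');snap('top','t4');snap('wrist','w4')
f=lambda im,x0,y0,x1,y1,k:cv2.resize(im[y0:y1,x0:x1,::-1],None,fx=k,fy=k,interpolation=cv2.INTER_CUBIC)
A=f(load('s4')['im'],215,130,305,240,5);B=f(load('w4')['im'],180,100,320,282,550/182)[:,:345]
print(A.shape,B.shape,550/182)
cv2.imwrite('pics/c5.png',np.hstack([A,B]))
E
```

```text
9.775 [ 0.44404964 -0.04880812  0.27791204] [ 0.43327813  0.08609517 -6.58042789] 0.02352234227980268
(550, 450, 3) (550, 345, 3) 3.021978021978022
```

View pics/c5.png

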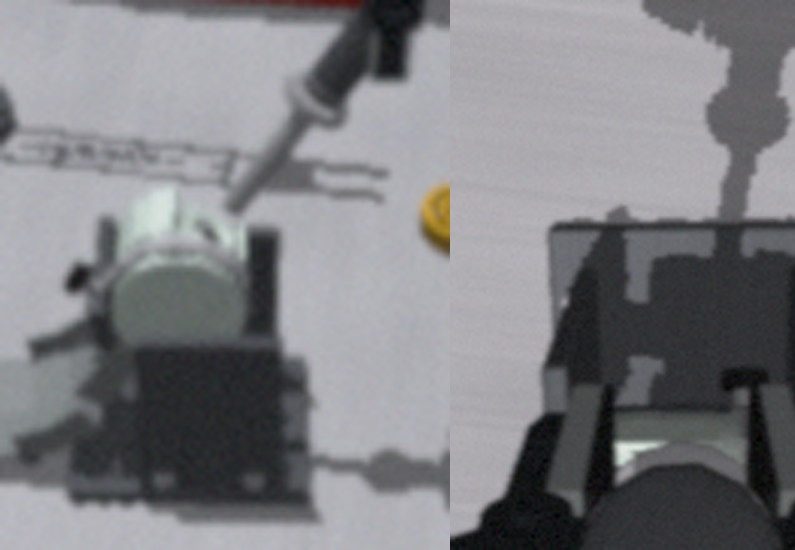

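The side view shows the nose tip at (236,203) in the crop and the bore hole at (211,232), with the driver axis close to the bore direction.

```bash
python3 - <<'E'
from h import *
yaw=np.radians(6.2);c,s=np.cos(yaw),np.sin(yaw)
mouth=np.array([.5395,-.038,.160])
S=lambda x,y:np.array([x/5+215,y/5+130])
print('bore meas',S(211,232),'pred',proj('s4',mouth));print('tip meas',S(236,203))
tcp=np.array([.444,-.0488,.2779]);g=tcp+[0,0,.0187]
for t in(30,33,35,37,40):
    a=np.radians(t);ax=np.array([-np.sin(a)*c,-np.sin(a)*s,np.cos(a)])
    tip=g-.136*ax; gu=tip+.085*ax
    print(t,'tip',proj('s4',tip),'guard',proj('s4',gu),'top guard meas',S(317,100),'mouth+60',proj('s4',mouth+.06*ax)-proj('s4',mouth))
snapim=load('t4')['im'];crop('t4',225,150,305,230,7,'c6')
E
```

```text
bore meas [257.2 176.4] pred [256.5 176.6]
tip meas [262.2 170.6]
30 tip [266.1 171.4] guard [281.9 150.2] top guard meas [278.4 150. ] mouth+60 [ 10.5 -14.4]
33 tip [264.1 170.4] guard [281.1 149.8] top guard meas [278.4 150. ] mouth+60 [ 11.4 -14. ]
35 tip [262.7 169.6] guard [280.6 149.5] top guard meas [278.4 150. ] mouth+60 [ 12.  -13.6]
37 tip [261.4 168.8] guard [280.1 149.1] top guard meas [278.4 150. ] mouth+60 [ 12.6 -13.3]
40 tip [259.5 167.6] guard [279.3 148.6] top guard meas [278.4 150. ] mouth+60 [ 13.4 -12.7]
```

View pics/c6.png

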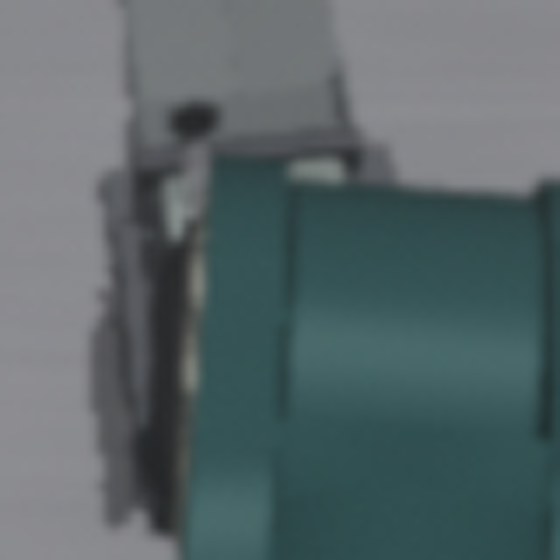

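Emit:
drive_tool(increments=[10,-0.012,0,0.017,0,10,-0.023,0,0.033,0,10,-0.023,0,0.033,0])

```text
clock: 10.3
position: [0.4551, -0.0475, 0.26]
tcp_rot: [-0.001, -0.054, 0.999, -0.0]
wrist_force: [0.6, 0.1, -6.0]
width: 0.0241
```

Emit:
drive_tool(increments=[10,-0.0057,0,0.0082,0,10,-0.0115,0,0.0164,0,10,-0.0115,0,0.0164,0])

```text
clock: 10.68
position: [0.4609, -0.0469, 0.2524]
tcp_rot: [-0.0, -0.054, 0.999, -0.0]
wrist_force: [0.4, 0.8, -6.4]
width: 0.024
```

```bash
python3 - <<'E'
from h import *
o=bot.observe();print(o['clock'],o['position'],o['wrist_force'],o['ft_torque'],o['width'])
snap('side','s5');crop('s5',215,130,305,220,6,'c7')
E
```

```text
10.675 [ 0.46089713 -0.04687823  0.25238826] [ 0.43817292  0.81588916 -6.40592195] [-0.04835991  0.14967257 -0.00272448] 0.02396041278266296
```

View pics/c7.png

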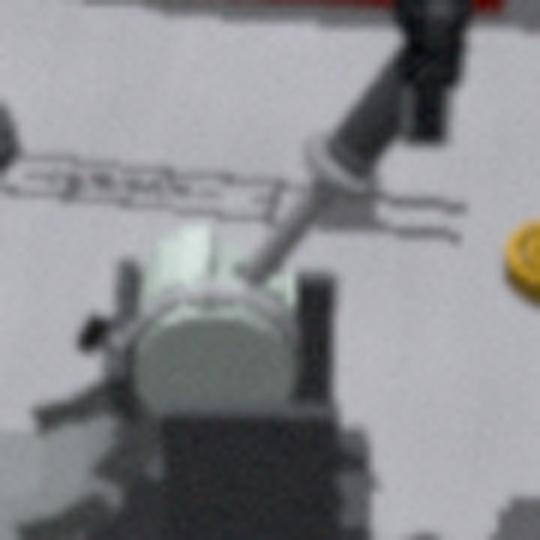

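The tip at (250,278) is now at the bore hole with no contact force yet. Next I push along the axis in small checked steps.

Emit:
drive_tool(increments=[10,-0.0035,0,0.0049,0,10,-0.007,0,0.0098,0,10,-0.007,0,0.0098,0])

```text
clock: 11.1
position: [0.4643, -0.0465, 0.2475]
tcp_rot: [-0.0, -0.054, 0.999, -0.0]
wrist_force: [-0.5, -0.0, -6.0]
width: 0.0238
```

Emit:
drive_tool(increments=[10,-0.0035,0,0.0049,0,10,-0.007,0,0.0098,0,10,-0.007,0,0.0098,0])

```text
clock: 11.48
position: [0.4678, -0.0461, 0.2426]
tcp_rot: [-0.0, -0.054, 0.999, -0.0]
wrist_force: [0.4, -0.0, -6.7]
width: 0.0237
```

```bash
python3 - <<'E'
from h import *
snap('side','s6');snap('wrist','w6')
f=lambda im,x0,y0,x1,y1,k:cv2.resize(im[y0:y1,x0:x1,::-1],None,fx=k,fy=k,interpolation=cv2.INTER_CUBIC)
A=f(load('s6')['im'],225,140,295,220,6)
B=f(load('w6')['im'],190,170,320,330,3)
cv2.imwrite('pics/c8.png',np.hstack([A,B]));print(A.shape,B.shape)
E
```

```text
(480, 420, 3) (480, 390, 3)
```

View pics/c8.png

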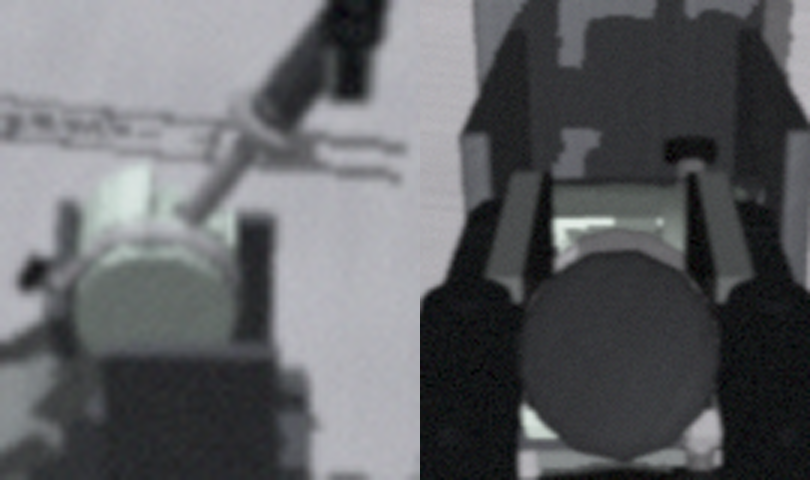

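```bash
python3 - <<'E'
from h import *
yaw=np.radians(6.2);c,s=np.cos(yaw),np.sin(yaw);n=np.array([-s,c,0]);m=np.array([.5395,-.038,.160])
def ip(f,u,v,off=0):
    o,r=ray(f,u,v);p=o+r*(n@(m+off*n-o))/(n@r);d=p-m;return np.array([d@[c,s,0],d[2]])*1000
for off in(-.004,0,.004):
  print('off',off)
  for nm,f,u,v in(('bore','s4',257.2,176.4),('tip','s4',262.2,170.6),('guard4','s4',278.4,150),('tip5','s5',256.7,176.3),('g5','s5',271.3,158),('g6','s6',267.5,160.8)):
    print(nm,ip(f,u,v,off).round(1))
for f,p in(('s4',(.444,-.0488,.2779)),('s5',(.4609,-.0469,.2524)),('s6',(.4678,-.0461,.2426))):
    d=np.array(p)+[0,0,.0187]-m;print(f,'grip',np.array([d@[c,s,0],d[2]])*1000, (n@d)*1000)
E
```

```text
off -0.004
bore [-2.  -2.4]
tip [-16.6  19.1]
guard4 [-61.1  90.7]
tip5 [-0.5 -2. ]
g5 [-42.1  63.6]
g6 [-31.5  53.9]
off 0
bore [-2.1  0.7]
tip [-16.7  22. ]
guard4 [-61.   93.3]
tip5 [-0.7  1. ]
g5 [-42.   66.4]
g6 [-31.5  56.7]
off 0.004
bore [-2.2  3.7]
tip [-16.7  25. ]
guard4 [-60.8  95.9]
tip5 [-0.8  4.1]
g5 [-41.9  69.1]
g6 [-31.4  59.4]
s4 grip [-96.1078101 136.6      ] -0.4228919409758319
s5 grip [-79.10146003 111.1       ] -0.3591942208602105
s6 grip [-72.1554189 101.3      ] -0.3090690040539216
```

Emit:
drive_tool(increments=[10,-0.0025,0,0.0036,0,10,-0.005,0,0.007,0])

```text
clock: 11.82
position: [0.4703, -0.046, 0.2394]
tcp_rot: [0.0, -0.054, 0.999, -0.0]
wrist_force: [-4.9, -0.8, 1.0]
width: 0.0234
```

Emit:
drive_tool(increments=[10,-0.0025,0,0.0036,0,10,-0.005,0,0.007,0])

```text
clock: 12.08
position: [0.4728, -0.0457, 0.2358]
tcp_rot: [0.0, -0.054, 0.999, -0.0]
wrist_force: [-4.4, -0.5, 1.9]
width: 0.0242
```

Contact at about 9 N, directed purely along the bore: the pin is moving. I continue the push.

Emit:
drive_tool(increments=[10,-0.0057,0,0.0082,0,10,-0.0115,0,0.0164,0,10,-0.0172,0,0.0246,0,10,-0.0229,0,0.0328,0,10,-0.0287,0,0.041,0,10,-0.0344,0,0.0491,0])

```text
clock: 12.82
position: [0.49, -0.0435, 0.2108]
tcp_rot: [-0.0, -0.054, 0.999, -0.0]
wrist_force: [-1.4, 0.3, -6.1]
width: 0.0241
```

Emit:
drive_tool(increments=[10,-0.0057,0,0.0082,0,10,-0.0115,0,0.0164,0,10,-0.0115,0,0.0164,0])

```text
clock: 13.2
position: [0.4955, -0.0431, 0.2026]
tcp_rot: [-0.0, -0.054, 0.999, -0.0]
wrist_force: [-0.4, 0.2, -6.9]
width: 0.0238
```

```bash
python3 - <<'E'
from h import *
snap('side','s7');snap('top','t7')
f=lambda im,x0,y0,x1,y1,k:cv2.resize(im[y0:y1,x0:x1,::-1],None,fx=k,fy=k,interpolation=cv2.INTER_CUBIC)
A=f(load('s7')['im'],185,130,285,240,5)
B=f(load('t7')['im'],235,125,285,218,550/93)
H=np.hstack([A,B]);print(A.shape,B.shape);cv2.imwrite('pics/c9.png',H)
E
```

```text
(550, 500, 3) (550, 296, 3)
```

View pics/c9.png

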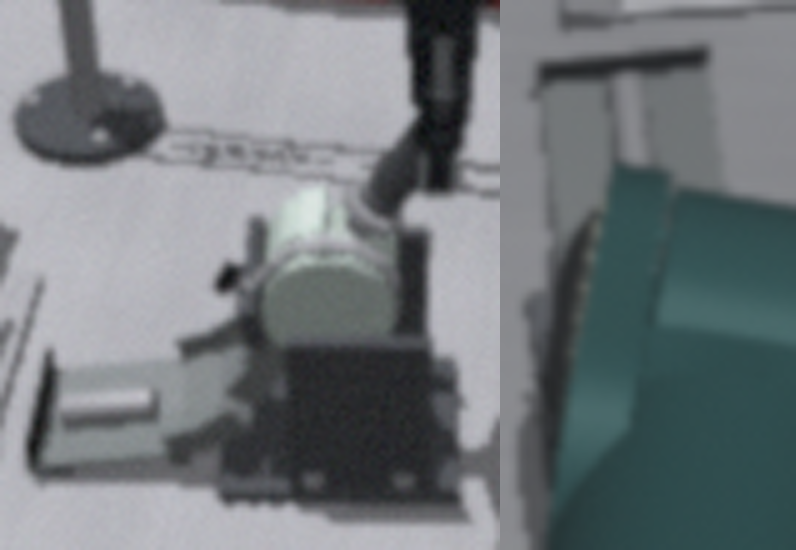

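The pin is in the chute against the stop: side crop (62–155,403), top crop column 628. The driver can be withdrawn along the bore axis.

Emit:
drive_tool(increments=[10,0.021,0,-0.03,0,10,0.042,0,-0.06,0,10,0.063,0,-0.09,0,10,0.084,0,-0.12,0,10,0.105,0,-0.15,0,10,0.126,0,-0.18,0,10,0.126,0,-0.26,0,10,0.126,0,-0.26,0])

```text
clock: 14.3
position: [0.434, -0.0501, 0.3355]
tcp_rot: [0.003, -0.054, 0.999, 0.0]
wrist_force: [0.3, 0.8, -7.3]
width: 0.0236
```

```bash
python3 - <<'E'
from h import *
o=bot.observe();print(o['clock'],o['position'],o['wrist_force'],o['width'])
print(rotm().T@(np.array([.4106,-.3424,.3327])-o['position'])/.5)
E
```

```text
14.3 [ 0.43397498 -0.05014991  0.3355328 ] [ 0.25075679  0.81879826 -7.28253613] 0.023590476606129892
[ 0.1095324  -0.57605319  0.0048461 ]
```

Emit:
drive_tool(increments=[10,0.11,-0.3,0,0.106,10,0.11,-0.576,0,0.106,10,0.11,-0.576,0,0.106,10,0.11,-0.576,0,0.106,10,0.11,-0.576,0,0.106,10,0.11,-0.576,0,0.106,10,0.11,-0.576,0,0.106,10,0.11,-0.576,0,0.106])

```text
clock: 15.3
position: [0.4097, -0.3412, 0.3328]
tcp_rot: [0.0, 0.028, 1.0, 0.0]
wrist_force: [0.1, 0.8, -6.6]
width: 0.0239
```

```bash
python3 - <<'E'
from h import *
o=bot.observe();print(o['clock'],o['position'],o['tcp_rot'],o['wrist_force'],o['width'])
print(rotm().T@(np.array([.443,-.3446,.284])-o['position'])/.5)
snap('wrist','w8');snap('side','s8');snap('top','t8')
f=lambda im,x0,y0,x1,y1,k:cv2.resize(im[y0:y1,x0:x1,::-1],None,fx=k,fy=k,interpolation=cv2.INTER_CUBIC)
A=f(load('s8')['im'],225,60,315,150,5);B=f(load('w8')['im'],190,150,330,330,2.5)
print(A.shape,B.shape);cv2.imwrite('pics/c10.png',np.hstack([A,B]))
E
```

```text
15.3 [ 0.40967342 -0.34123352  0.33282137] [4.63377097e-05 2.83460189e-02 9.99598139e-01 2.47990515e-04] [ 0.06979271  0.75366027 -6.61329955] 0.02388717779390772
[-0.06691993 -0.00299362  0.09764651]
(450, 450, 3) (450, 350, 3)
```

View pics/c10.png

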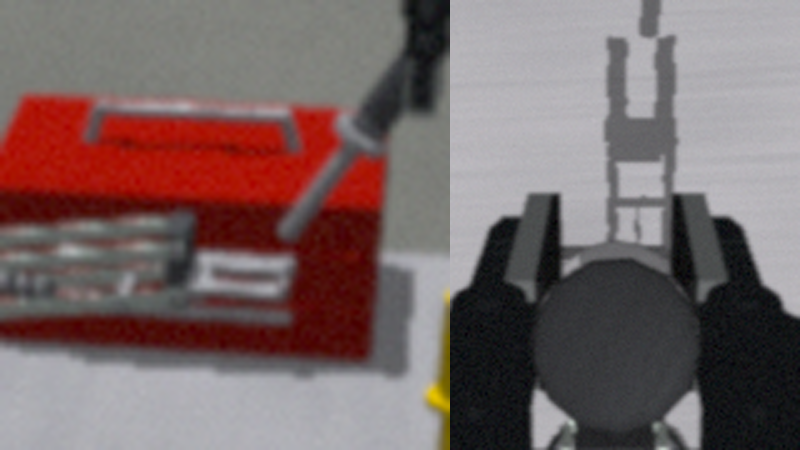

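The side crop shows the nose tip at (287,238), the fork's tine ends at about x=296 and the slot's closed end at about (210,270).

```bash
python3 - <<'E'
from h import *
S=lambda x,y:(x/5+225,y/5+60)
print('tip',inplane('s8',*S(287,237),-.345))
print('far tine end',atz('s8',*S(296,258),.208),'near',atz('s8',*S(296,286),.208))
print('slot end',atz('s8',*S(210,270),.203),'slot front?')
E
```

```text
tip [ 0.49092428 -0.345       0.23205913]
far tine end [ 0.4849 -0.3619  0.208 ] near [ 0.4818 -0.3207  0.208 ]
slot end [ 0.544  -0.3462  0.203 ] slot front?
```

Emit:
drive_tool(increments=[10,-0.022,-0.001,0.032,0,10,-0.045,-0.002,0.065,0,10,-0.067,-0.003,0.098,0,10,-0.067,-0.003,0.098,0])

```text
clock: 15.95
position: [0.4431, -0.345, 0.2822]
tcp_rot: [-0.001, 0.029, 1.0, 0.0]
wrist_force: [-0.5, 0.4, -5.9]
width: 0.0239
```

Emit:
drive_tool(increments=[10,0,0,0,0,10,0,0,0,0,10,-0.017,0.001,0,0,10,-0.034,0.002,0,0,10,-0.05,0.003,-0.01,0,10,-0.069,0.003,-0.02,0,10,-0.088,0.003,-0.027,0,10,-0.108,0.003,-0.034,0,10,-0.108,0.003,-0.034,0], grip_force=25)

```text
clock: 17.08
position: [0.4977, -0.3471, 0.3013]
tcp_rot: [0.0, 0.029, 1.0, -0.0]
wrist_force: [-1.6, 1.2, -6.6]
width: 0.0235
```

```bash
python3 - <<'E'
from h import *
o=bot.observe();print(o['clock'],o['position'],o['wrist_force'],o['ft_torque'],o['width'])
snap('side','s9')
c=cv2.cvtColor(load('s9')['im'],cv2.COLOR_RGB2GRAY)[72:128,240:300]
# dark driver silhouette hint
print(c[::2])
E
```

```text
17.075 [ 0.49772214 -0.347149    0.30127494] [-1.6081171   1.17579151 -6.63797034] [0.42297398 0.64330173 0.0238699 ] 0.02346055114610078
[[126 126 126 ... 131 130 132]
 [127 127 128 ... 127 129 128]
 [125 126 126 ... 132 129 128]
 ...
 [ 84  79  75 ...  32  40  56]
 [ 33  34  37 ...  27  34  64]
 [ 28  23  29 ...  35  39  64]]
```

The −1.6 N along x matches the nose pivoting against the slot end. I complete the rotation and look.

Emit:
drive_tool(increments=[10,-0.02,0.001,-0.004,0,10,-0.041,0.002,-0.007,0,10,-0.062,0.003,-0.008,0,10,-0.062,0.003,-0.008,0])

```text
clock: 17.62
position: [0.5288, -0.3473, 0.3049]
tcp_rot: [0.0, 0.029, 1.0, -0.0]
wrist_force: [-0.3, 0.7, -5.4]
width: 0.0238
```

```bash
python3 - <<'E'
from h import *
o=bot.observe();print(o['clock'],o['position'],o['wrist_force'],o['ft_torque'],o['width'])
snap('side','s10');crop('s10',235,50,305,150,6,'c11')
E
```

```text
17.625 [ 0.52879019 -0.34732624  0.30494752] [-0.32476899  0.72201748 -5.42091452] [-0.00323835  0.11742616  0.00445277] 0.023802528463350413
```

View pics/c11.png

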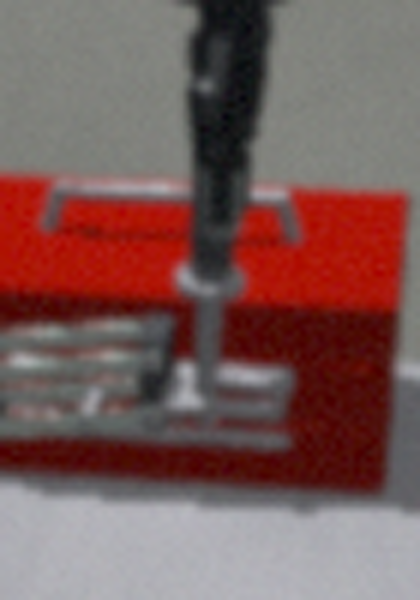

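The driver is upright with its nose in the slot. Next: shift to the seat, then ease down as the arm sinks.

Emit:
drive_tool(increments=[10,0.015,0,0,0,10,0.03,0,0,0,10,0.03,0,0.04,0,10,0.03,0,0.08,0,10,0.03,0,0.115,0,10,0.03,0,0.13,0,10,0.03,0,0.14,0,10,0.03,0,0.15,0,10,0.03,0,0.16,0,10,0.03,0,0.17,0,10,0.03,0,0.18,0,10,0.03,0,0.19,0,10,0.03,0,0.2,0,10,0.03,0,0.21,0,10,0.03,0,0.21,0])

```text
clock: 19.55
position: [0.5127, -0.3468, 0.1998]
tcp_rot: [-0.0, 0.029, 1.0, -0.0]
wrist_force: [-4.6, -0.2, -1.4]
width: 0.0238
```

```bash
python3 - <<'E'
from h import *
o=bot.observe();print(o['clock'],o['position'],o['wrist_force'],o['ft_torque'],o['width'])
E
```

```text
19.55 [ 0.51272415 -0.34678938  0.19978946] [-4.62192346 -0.24929337 -1.41316052] [0.13298985 1.08627586 0.08103048] 0.023845117742623212
```

```bash
python3 - <<'E'
from h import *
snap('side','s11')
def prof(f,r0,r1):
    g=cv2.cvtColor(load(f)['im'],cv2.COLOR_RGB2GRAY).astype(float)
    for r in range(r0,r1):
        row=g[r,255:295];bg=np.percentile(row,80);w=np.clip(bg-15-row,0,None);print(r,(w@np.arange(255,295)/max(w.sum(),1)).round(2),w.sum().round(),row[8:32].astype(int).tolist())
for f in('s1','s11'):print(f);prof(f,124,152)
E
```

```text
s1
124 281.44 1225.0 [51, 72, 112, 141, 147, 136, 133, 130, 105, 65, 47, 47, 52, 47, 57, 73, 93, 88, 80, 86, 83, 54, 33, 30]
125 281.18 1136.0 [51, 76, 115, 150, 161, 147, 149, 153, 132, 87, 58, 50, 55, 52, 63, 79, 89, 87, 84, 78, 78, 53, 30, 30]
126 281.76 948.0 [55, 81, 126, 160, 160, 126, 122, 150, 148, 117, 85, 66, 67, 64, 72, 87, 95, 94, 88, 82, 74, 45, 31, 31]
127 280.54 980.0 [62, 91, 129, 163, 153, 111, 106, 130, 142, 134, 118, 99, 83, 82, 88, 92, 88, 89, 88, 84, 74, 52, 28, 27]
128 278.7 1360.0 [73, 101, 135, 162, 156, 135, 129, 123, 116, 122, 127, 117, 99, 92, 94, 88, 82, 80, 87, 83, 70, 45, 31, 31]
129 282.91 918.0 [89, 113, 142, 166, 167, 166, 165, 144, 124, 107, 103, 99, 91, 89, 90, 88, 86, 88, 95, 85, 61, 39, 31, 27]
130 283.69 1133.0 [91, 108, 139, 149, 154, 156, 155, 149, 131, 106, 97, 93, 98, 95, 94, 96, 100, 105, 102, 86, 59, 43, 40, 42]
131 288.06 392.0 [80, 91, 103, 104, 106, 110, 107, 105, 101, 95, 93, 99, 99, 93, 94, 95, 98, 96, 91, 83, 72, 61, 61, 61]
132 292.25 16.0 [87, 91, 96, 96, 95, 94, 90, 90, 90, 88, 86, 85, 86, 82, 86, 87, 85, 85, 87, 87, 90, 85, 85, 84
[... 5516 characters left out ...]
 183, 182, 181, 180, 181, 181, 179]
147 0.0 0.0 [180, 180, 181, 180, 182, 181, 181, 178, 175, 171, 171, 173, 179, 182, 180, 178, 183, 180, 180, 181, 180, 181, 177, 178]
148 0.0 0.0 [181, 182, 179, 181, 180, 182, 181, 178, 177, 182, 181, 181, 182, 179, 182, 183, 179, 183, 183, 182, 179, 181, 180, 180]
149 0.0 0.0 [181, 180, 181, 179, 181, 180, 179, 180, 179, 181, 180, 181, 180, 183, 181, 182, 181, 181, 182, 182, 183, 179, 179, 179]
150 0.0 0.0 [180, 179, 180, 179, 181, 182, 180, 180, 178, 180, 182, 182, 180, 181, 180, 182, 181, 180, 182, 182, 181, 183, 182, 179]
151 0.0 0.0 [177, 181, 179, 184, 178, 181, 180, 179, 180, 178, 183, 178, 180, 182, 181, 178, 180, 181, 181, 180, 179, 180, 180, 179]
```

Image code says the driver is within about 1.5° of vertical, about 5 mm from the original hang position, and carrying about 4.8 N on the fork. I relieve the side force and finish lowering.

Emit:
drive_tool(increments=[10,0.003,0,0.005,0,10,0.006,0,0.008,0,10,0.006,0,0.008,0,10,0.006,0,0.008,0])

```text
clock: 20.1
position: [0.5102, -0.3465, 0.1963]
tcp_rot: [0.0, 0.029, 1.0, -0.0]
wrist_force: [3.8, -0.4, -0.1]
width: 0.0238
```

Emit:
drive_tool(increments=[10,-0.003,0,0,0,10,-0.003,0,0,0,10,-0.003,0,0,0,10,-0.003,0,0,0])

```text
clock: 20.6
position: [0.5109, -0.3466, 0.1959]
tcp_rot: [-0.0, 0.029, 1.0, 0.0]
wrist_force: [-3.1, 0.2, 0.4]
width: 0.0238
```

```bash
cat >> h.py <<'E'
def nose(f,r0=136,r1=147):
    g=cv2.cvtColor(load(f)['im'],cv2.COLOR_RGB2GRAY).astype(float);L=[]
    for r in range(r0,r1):
        row=g[r,262:286];w=np.clip(155-row,0,None)
        if w.sum()>120:L.append((r,w@np.arange(262,286)/w.sum()))
    L=np.array(L);p=np.polyfit(L[:,0],L[:,1],1);print(f,'slope',p[0].round(4),'u140',np.polyval(p,140).round(2),'last',L[-1,0])
E
python3 - <<'E'
from h import *
o=bot.observe();print(o['clock'],o['position'],o['wrist_force'],o['width'])
snap('side','s12')
for f in('s1','s11','s12'):nose(f)
E
```

```text
20.6 [ 0.51093882 -0.34660851  0.19594832] [-3.09726172  0.18819728  0.38009319] 0.023772619988657314
s1 slope -0.0448 u140 274.22 last 146.0
s11 slope -0.057 u140 272.82 last 145.0
s12 slope -0.0562 u140 273.29 last 146.0
```

Emit:
drive_tool(increments=[10,0.0013,0,0,0,10,0.0013,0,0,0,36,0.0013,0,0,0,50,0.0013,0,0,0,60,0.0013,0,0,0,60,0.0013,0,0,0])

```text
clock: 21.4
position: [0.5107, -0.3466, 0.1961]
tcp_rot: [0.0, 0.029, 1.0, -0.0]
wrist_force: [-0.6, 0.2, 0.2]
width: 0.0516
```

```bash
python3 - <<'E'
from h import *
o=bot.observe();print(o['clock'],o['position'],o['wrist_force'],o['width'])
snap('side','s13')
for f in('s1','s13'):nose(f)
E
```

```text
21.4 [ 0.51068587 -0.34661663  0.19611658] [-0.59429308  0.24516841  0.15814267] 0.05156162633846931
s1 slope -0.0448 u140 274.22 last 146.0
s13 slope -0.0265 u140 273.63 last 146.0
```

Emit:
drive_tool(increments=[60,0,0,-0.1,0,60,0,0,-0.2,0,60,0,0,-0.28,0,60,0,0,-0.28,0])

```text
clock: 21.95
position: [0.5113, -0.3474, 0.339]
tcp_rot: [0.002, 0.029, 1.0, -0.001]
wrist_force: [-0.9, 0.1, -0.9]
width: 0.0513
```

```bash
python3 - <<'E'
from h import *
o=bot.observe();print(o['clock'],o['position'],o['wrist_force'])
snap('side','s14');snap('top','t14')
for f in('s1','s14'):nose(f)
print('side est',atz('s7',206.6,210.6,.022),'ends',atz('s7',197.6,211,.022),atz('s7',216,210.5,.022))
print('top axis',atz('t7',256.6,137.7,.02),atz('t7',257.2,152.5,.02))
y=np.radians(6.2);print('model',np.array([.557,-.036])+.154*np.array([np.cos(y),np.sin(y)]))
# image code: bright pin in top view vs before
a=cv2.cvtColor(load('t0')['im'],cv2.COLOR_RGB2GRAY).astype(int);b=cv2.cvtColor(load('t14')['im'],cv2.COLOR_RGB2GRAY).astype(int)
print((b-a)[130:168,248:266])
E
```

```text
21.95 [ 0.51125788 -0.34741585  0.33901437] [-0.90341614  0.13688394 -0.94212423]
s1 slope -0.0448 u140 274.22 last 146.0
s14 slope -0.029 u140 273.66 last 146.0
side est [ 0.6984 -0.0189  0.022 ] ends [ 0.7265 -0.0133  0.022 ] [ 0.6686 -0.0233  0.022 ]
top axis [ 0.7325 -0.0175  0.02  ] [ 0.6847 -0.0196  0.02  ]
model [ 0.71009925 -0.0193681 ]
[[ 11  12  13  12  12  12  12  12  13  12  12  12  12  12  12  13  12  12]
 [ 12  12  12  13  12  12  12  12  12  12  13  12  12  11  11  13  13  13]
 [ 12  13  12  11  12  12  12  12  13  11  12  12  12  12  12  12  12  12]
 [ 12  12  12  13  13  11  12  12  13  12  11  10   9   9  11  10   9   9]
 [ 11  11  10  10  10  10  10   9   9   9   9   9   8   7   7   6   8   7]
 [  9   7   8   7   6   6   8   7   9   8   8   5   7   3   5   5   6   5]
 [  5   6   6   5   8   9  18  31  39  33  19   9   6   6   7   6   8   9]
 [  5   6   7   6   8  17  37  63  73  61  37  14   8   9   9  10  11  10]
 [  8   7   8   8   9  17  38  56  63  56  33  12  10  10  11  10  10  10]
 [ 11  11  11  10   3   2  16  32  40  36  25  11   9  12  11  11  11  11]
 [ 
[... 1397 characters left out ...]
  5   9  11  10  11  12]
 [ 11  12  12  11  12  12  11  11  11  11  10   9  12  11  11  11  12  11]
 [ 11  10  11  11  11  11  12  11  12  11  11  11  11  11  11  11  11  11]
 [ 12  11  12  12  12  11  12  12  11  11  11  12  11  11  11  11  11  12]
 [ 12  12  12  10  12  12  12  12  12  12  11  12  11  11  11  11  12  12]
 [ 10  12  11  11  12  10  11  11  12  11  11  11  10  11  11  11  11  11]
 [ 11  11  11  11  10   9  10  11  10  10  11  11  11  11  11  10  10  10]
 [ 11   9   8   8   8   7   8   9   9  11  11  12  11  11  10  12  11  10]
 [  9   8   7   7   6   8   6   7  10  11  10  12  11  10  11  11  11  10]
 [ 10   9   6   5   7   6   6   7   8  10  10  11  11  11  12  11  11  11]]
```

```bash
python3 - <<'E'
from h import *
a=atz('t14',256.2,138,.022);b=atz('t14',257.5,155,.026);c=atz('t14',256.85,146.5,.022)
d=a-b;yaw=np.degrees(np.arctan2(d[1],d[0]));print(a,b,c,yaw)
o=bot.observe();Rm=rotm();print(o['position'],np.degrees(np.arctan2(Rm[1,0],Rm[0,0])))
print(Rm.T@(np.array([c[0],c[1],.20])-o['position'])/.5)
E
```

```text
[ 0.7309 -0.0162  0.022 ] [ 0.6752 -0.0204  0.026 ] [ 0.7035 -0.0184  0.022 ] 4.3121677886906875
[ 0.51062623 -0.34644869  0.33580497] 176.6725805445056
[-0.34697419  0.67733694  0.27177285]
```

Emit:
drive_tool(increments=[60,-0.347,0.677,0,-0.098,60,-0.347,0.677,0,-0.098,60,-0.347,0.677,0,-0.098,60,-0.347,0.677,0,-0.098,60,-0.347,0.677,0,-0.098,60,-0.347,0.677,0,-0.098,60,-0.347,0.677,0,-0.098,60,-0.347,0.677,0.12,-0.098,60,-0.347,0.677,0.272,-0.098,60,-0.347,0.677,0.272,-0.098,60,-0.347,0.677,0.272,-0.098])

```text
clock: 23.42
position: [0.7036, -0.0193, 0.2006]
tcp_rot: [-0.0, -0.048, 0.999, -0.0]
wrist_force: [0.0, 0.0, 1.1]
width: 0.0514
```

```bash
python3 - <<'E'
from h import *
o=bot.observe();print(o['clock'],o['position'],o['tcp_rot'],o['wrist_force'],o['width'])
snap('wrist','w15')
print('pred',proj('w15',[.7035,-.0184,.022]),proj('w15',[.7309,-.0162,.02]),proj('w15',[.6752,-.0204,.024]))
g=cv2.cvtColor(load('w15')['im'],cv2.COLOR_RGB2GRAY)
u,v=proj('w15',[.7035,-.0184,.022]).astype(int)
print(g[v-60:v+60:6,u-40:u+40:2])
np.set_printoptions(linewidth=250)
for r in range(v-60,v+60,6):print(r,g[r,u-42:u+42:3].tolist())
E
```

```text
23.425 [ 0.70363412 -0.01929137  0.20060555] [-2.13732311e-04 -4.76090790e-02  9.98865990e-01 -2.52851032e-04] [0.02245928 0.01183196 1.14748921] 0.05144802862779601
pred [257.3 166.1] [256.9 188.7] [258.  141.3]
[[147 150 147 122  80  82  81  81  81  81  78  89 142 148 147 131  91  83
   83  83  81  79  78  79  81  79  80  80  82  79  79  80  82  77  80  76
   81  82  76  80]
 [147 150 150 123  83  82  83  83  82  80  80  84  84  82  83  81  80  79
   83  81  82  82  79  78  81  80  78  81  79  81  80  81  80  81  79  82
   79  81  84  79]
 [127 149 148 144 116  83  83  83  81  81  81  81  83  78  83  80  82  81
   82  81  80  80  81  79  80  81  78  80  80  81  77  81  82  80  77  81
   78  83  78  82]
 [131 168 164 167 137  87  87  88  87  86  87  86  86  85  87  87  85  88
   85  83  84  85  84  84  83  88  85  82  86  86  82  81  87  84  85  86
   83  86  82  81]
 [169 170 169 169 167 159 102  91  86  85  88  89  88  85  87  87  85  86
   89  86  86  86  85  84  83  86  83  85  82  89  83  86  83  82  82  83
   85  83  86  85]
 [168 168 168 171 166 167 163 162 166 165 164 165 16
[... 4470 characters left out ...]
 161, 164, 157, 163, 137]
196 [193, 185, 116, 67, 57, 52, 42, 39, 32, 33, 23, 26, 53, 104, 132, 100, 42, 23, 17, 17, 19, 22, 17, 26, 31, 24, 27, 146]
202 [188, 77, 38, 35, 39, 40, 44, 41, 38, 44, 43, 39, 39, 38, 43, 46, 43, 45, 44, 47, 46, 47, 44, 49, 45, 51, 47, 64]
208 [191, 190, 188, 188, 188, 189, 188, 189, 187, 189, 189, 188, 189, 187, 189, 185, 186, 189, 189, 189, 188, 191, 189, 192, 194, 195, 197, 198]
214 [188, 189, 190, 176, 177, 174, 176, 178, 191, 189, 188, 187, 177, 177, 176, 166, 135, 170, 174, 132, 131, 129, 144, 188, 189, 190, 189, 191]
220 [192, 191, 190, 188, 182, 180, 184, 180, 164, 157, 172, 172, 170, 158, 179, 177, 167, 138, 107, 91, 94, 100, 117, 191, 187, 192, 192, 191]
```

The wrist image profile puts the pin at columns 248–265 and rows 140–194: centred, and parallel to the tool. Descend and grip.

Emit:
drive_tool(increments=[50,-0.003,0.001,0.1,0,50,-0.003,0.001,0.2,0,50,-0.003,0.001,0.3,0,50,-0.003,0.001,0.345,0,50,-0.003,0.001,0.369,0,50,-0.003,0.001,0.369,0], grip_force=30)

```text
clock: 24.22
position: [0.7058, -0.0183, 0.0168]
tcp_rot: [0.001, -0.048, 0.999, -0.0]
wrist_force: [0.9, 0.3, 0.6]
width: 0.0426
```

Emit:
drive_tool(increments=[10,0,0,0,0,10,0,0,0,0,10,0,0,0,0,10,0,0,0,0,10,0,0,0,0])

```text
clock: 24.85
position: [0.706, -0.0183, 0.0174]
tcp_rot: [0.001, -0.048, 0.999, -0.0]
wrist_force: [-0.5, -0.2, 6.7]
width: 0.0186
```

Emit:
drive_tool(increments=[10,0,0,-0.04,0,10,0,0,-0.12,0,10,0,0,-0.24,0,10,0,0,-0.27,0,10,0,0,-0.27,0])

```text
clock: 25.48
position: [0.7055, -0.0181, 0.1524]
tcp_rot: [0.001, -0.048, 0.999, 0.0]
wrist_force: [-0.5, 0.4, -2.8]
width: 0.0186
```

```bash
python3 - <<'E'
from h import *
o=bot.observe();print(o['clock'],o['position'],o['wrist_force'],o['width'])
snap('top','t16')
g=cv2.cvtColor(load('t16')['im'],cv2.COLOR_RGB2GRAY)
c=cv2.resize(g[140:202,138:200],None,fx=4,fy=4,interpolation=cv2.INTER_CUBIC)
m=(c<75).astype(np.uint8);n,l,st,ce=cv2.connectedComponentsWithStats(m)
for i in range(1,n):
    if st[i,4]>150:print('dark',st[i],ce[i]/4+[138,140],atz('t16',*(ce[i]/4+[138,140]),.004))
for k in cv2.HoughCircles(cv2.GaussianBlur(c,(5,5),0),cv2.HOUGH_GRADIENT,1,20,param1=80,param2=30,minRadius=30,maxRadius=110)[0][:4]:
    print(k,k[:2]/4+[138,140],atz('t16',*(k[:2]/4+[138,140]),.02))
for P in([.6211,.254,.02],[.6243,.2457,.02]):print(proj('t16',P))
E
```

```text
25.475 [ 0.70545326 -0.01805524  0.15239578] [-0.51491808  0.38142464 -2.75387148] 0.01857355381253874
dark [171   0  43  11 313] [186.63019169 141.00399361] [0.7236 0.2033 0.004 ]
dark [  89   94   65   64 3248] [168.25654249 171.42934113] [0.6248 0.2575 0.004 ]
dark [ 207  170   41   78 1697] [196.38892163 195.11166765] [0.5507 0.1678 0.004 ]
[124.5 124.5  71.1] [169.125 171.125] [0.6223 0.2521 0.02  ]
[168.5 171.5]
[171.2 170.5]
```

Emit:
drive_tool(increments=[10,0.114,0.557,0,0,10,0.114,0.557,0,0,10,0.114,0.557,0,0,10,0.114,0.557,0,0,10,0.114,0.557,0,0,10,0.114,0.557,0,0,10,0.114,0.557,0.08,0,10,0.114,0.557,0.16,0,10,0.114,0.557,0.22,0,10,0.114,0.557,0.25,0,10,0.114,0.557,0.262,0,10,0.114,0.557,0.27,0,10,0.114,0.557,0.274,0,10,0.114,0.557,0.274,0])

```text
clock: 27.28
position: [0.6219, 0.2538, 0.0141]
tcp_rot: [0.0, -0.048, 0.999, 0.0]
wrist_force: [-0.6, -0.8, -0.9]
width: 0.0183
```

Emit:
drive_tool(increments=[10,0,0,0.003,0,10,0,0,0.004,0,10,0,0,0.004,0])

```text
clock: 27.65
position: [0.6217, 0.2539, 0.0124]
tcp_rot: [0.0, -0.048, 0.999, 0.0]
wrist_force: [-5.6, -0.4, 9.9]
width: 0.0186
```

Emit:
drive_tool(increments=[24,0,0,0,0,28,0,0,0,0,34,0,0,0,0,45,0,0,0,0,45,0,0,0,0,45,0,0,-0.04,0,45,0,0,-0.15,0,45,0,0,-0.3,0,45,0,0,-0.4,0,45,0,0,-0.4,0,45,0,0,-0.4,0])

```text
clock: 29.02
position: [0.6214, 0.2537, 0.2124]
tcp_rot: [0.0, -0.048, 0.999, 0.0]
wrist_force: [-0.0, 0.2, -0.4]
width: 0.0386
```

```bash
python3 - <<'E'
from h import *
o=bot.observe();print(o['clock'],o['position'],o['wrist_force'],o['width'])
snap('wrist','w17');snap('side','s17');snap('top','t17')
for f in('s1','s17'):nose(f)
np.set_printoptions(linewidth=250)
print('pred dish',proj('w17',[.623,.254,.004]),proj('w17',[.622,.254,.014]))
g=cv2.cvtColor(load('w17')['im'],cv2.COLOR_RGB2GRAY)
u,v=proj('w17',[.622,.254,.014]).astype(int)
for r in range(v-72,v+78,6):print(r,g[r,u-90:u+92:5].tolist())
# chute empty?
a=cv2.cvtColor(load('t0')['im'],cv2.COLOR_RGB2GRAY).astype(int);b=cv2.cvtColor(load('t17')['im'],cv2.COLOR_RGB2GRAY).astype(int)
print('chute diff vs start',(b-a)[138:155,250:262].mean(),(b-a)[138:155,250:262].std())
E
```

```text
29.025 [0.62139496 0.25366054 0.21235664] [-0.03441988  0.20498228 -0.37389607] 0.03862353951838718
s1 slope -0.0448 u140 274.22 last 146.0
s17 slope -0.0279 u140 273.63 last 146.0
pred dish [256.5 161.7] [256.6 162.7]
90 [168, 168, 163, 164, 164, 168, 169, 170, 167, 169, 172, 172, 174, 173, 172, 172, 174, 173, 141, 95, 92, 94, 95, 92, 95, 94, 91, 94, 97, 97, 100, 97, 98, 99, 97, 97, 98]
96 [170, 167, 168, 169, 168, 167, 165, 169, 169, 169, 170, 168, 167, 136, 93, 96, 130, 169, 95, 96, 99, 101, 98, 99, 99, 100, 97, 100, 97, 93, 96, 93, 95, 93, 93, 94, 92]
102 [167, 164, 165, 168, 169, 171, 168, 167, 170, 169, 169, 168, 173, 143, 98, 94, 99, 92, 95, 96, 94, 95, 97, 99, 97, 96, 97, 100, 98, 96, 98, 98, 98, 97, 97, 100, 97]
108 [165, 160, 163, 164, 164, 168, 165, 168, 167, 172, 168, 170, 171, 115, 97, 99, 97, 101, 102, 105, 100, 99, 95, 95, 99, 96, 96, 91, 92, 93, 96, 94, 93, 95, 98, 101, 99]
114 [164, 163, 164, 161, 162, 164, 166, 165, 163, 165, 167, 168, 166, 99, 99, 73, 70, 67, 65, 65, 67, 65, 67, 92, 103, 97, 94, 95, 97, 96, 97, 95, 97, 97, 97, 94, 172]
120 [160, 160, 160, 158, 162,
[... 3044 characters left out ...]
 103, 105, 106, 107, 107, 107, 106, 144, 168, 165, 164, 166, 166, 167, 166, 164, 163, 161, 164]
222 [165, 166, 165, 164, 166, 166, 138, 95, 93, 96, 94, 114, 166, 168, 182, 114, 100, 105, 105, 102, 108, 103, 117, 184, 163, 168, 167, 169, 167, 168, 169, 169, 166, 168, 164, 107, 106]
228 [166, 167, 165, 164, 166, 166, 96, 94, 87, 77, 65, 92, 95, 97, 167, 168, 168, 168, 164, 167, 161, 166, 165, 166, 167, 164, 103, 109, 146, 171, 168, 166, 123, 95, 156, 122, 165]
234 [166, 164, 167, 167, 169, 161, 84, 78, 72, 70, 13, 83, 97, 106, 169, 168, 170, 172, 168, 173, 170, 168, 169, 172, 169, 145, 16, 72, 75, 167, 108, 135, 154, 130, 176, 167, 168]
chute diff vs start 12.754901960784315 0.9334342505994911
```

```bash
python3 -c "
from plant import bot
print(bot.hand_in())"
```

```text
the job is handed in; nothing more can be done
None
```

I did the whole job and handed it in at about 29 s of the 72 s allowed. The hand-in gives no verdict, so the checks below are mine.

1. **Pin:** I tilted the driver about 35° in a light grip against the fork's raised tips. I then pushed it down the bore with about 9 N purely along the axis, and the pin dropped into the chute.
2. **Driver:** I turned it upright against the closed end of the slot and eased it onto the fork. I let go once the wrist force had fallen to about zero.
3. **Dish:** I lifted the pin out of the chute and lowered it until it touched the dish floor, then released it.

**Last checks:**
- The driver hangs within about 0.02 rad of its original upright line and about 2 mm from its first place, with the arm sunk.
- The pin lies near the middle of the dish.
- The chute is empty.
- The gripper is clear of everything.

**What disagreed or was not checked:**
- The pin first resisted about 15 mm deeper than I had reckoned from the images, though its push-out and landing looked normal.
- While docking, the driver felt up to 4.6 N sideways. I eased most of this off before letting go.
- The picture limit of 12 was used up by then, so I read the final checks from image numbers rather than by eye.
- I did not check the bystanders, but I kept the moves clear of them.

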